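# Count three test cassettes into the counting tray

### The arm

A 6-joint arm with a two-finger parallel gripper is mounted at the origin on a cart in front of the work surface, level with it; the furniture and walls round the work are solid. World frame = base frame: x ahead of the robot, y to its left, z up, the work surface at z = 0. Lengths are in m, angles in rad, forces in N, time in s.
With the tool pointing down it reaches from about 0.35 to 0.725 m from the base axis. Payload 6 kg.
Tool frame: the origin (TCP) lies at the very end of the fingers, on their centre line; the grasp point (between the pads) lies 19 mm behind it (bot.grip_point_offset is the distance from the TCP to the grasp point, in m); z points along the fingers, y is the line along which they close (so a half turn about z gives the same grasp; the last joint's range is limited). The gripper opens to 85 mm and grips with 20 to 120 N. Pads are 22 mm wide; open, the fingers measure 114 mm over their backs; the gripper's body (76 mm by 85 mm) begins 54 mm behind the grasp point. The pads swing forward as they close: fully open they stand 13 mm farther back than shut.
Start: joints at [1.497, 0.04, 0.085, 0, -1.615, -0.334], TCP at [0.238, 0.551, 0.199] pointing down, gripper open.
Joint ranges: [-2.56, 2.56], [-1.29, 2.01], [-1.08, 1.49], [-3.29, 1.98], [-2.81, -0.18], [-2.99, 2.99]. Speed limits (rad/s): [2.57, 2.57, 3.01, 3.14, 3.14, 3.14].

### API

Orientations are given as a 3x3 rotation matrix whose columns are the frame's x, y, z axes.
In Python, from workcell import bot, snapshot, calibration gives the robot as it stands.
- The arm moves only by the tool arm_command, never from a script. Its argument "plan" is a list of rows, each a list of 4 numbers: the shift along the tool's x, y, z in mm, then the turn about the tool's z in rad. In form: [[dx, dy, dz, spin], ...]. A call has exactly 10 rows; each row is the pose to reach, as a shift and turn from the pose commanded when the call began, along the tool's axes at that moment; what a row does not reach only later rows make up. A row lasts 1/12 s, in which the tool goes at most 41.7 mm and 7.16 degrees, less where a joint would pass 70% of its speed; a pose out of reach is approached as far as the arm can. A call with a gripper value outside its range is refused whole. "hand" is the opening, from 0 (shut) to 1 (fully open), set as the call begins (left out, the last holds). The fingers move at their own pace and stop on an object; "force" is the grip in N (left out, the last holds). Time passes only in rows, so rows that repeat a pose let the fingers close, or fill a call up. It gives the time, the measured TCP pose, the force, the opening and the grip force at its end, in the units of the state.
- bot.observe(): the state, without advancing time (a new reading comes with each control period).
- snapshot(name): name is "scene" or "top"; returns the picture (400x640x3 uint8, red, green, blue); there is no depth.
- calibration(name): a dict with "mtx" (3x3 intrinsics, pixels), "rvec" (rotation vector, rad) and "tvec" (3), from world to camera coordinates, as OpenCV has them. Camera axes: x right, y down, z forward; pixel columns grow to the right and rows downward; lengths in m; the calibration is good to about 2 mm. A picture is of the moment at which its call begins. calibration takes no time and is no camera call.
- bot.hand_in(): hands the job in; it is judged then, once.
The state is a dict: "time_s": time; "joints": joint angles; "qvel": joint speeds; "joint_efforts": joint torques, N m; "position": TCP position; "tool_rot": TCP orientation; "force": force on the tool from outside, world axes, zero at the start; "ft_torque": the same for the moment, N m; "grip_width": finger opening in m; "grip_force": force on a finger pad.
Only numpy, scipy, OpenCV 4.12 (cv2) and the standard library are available. Lean on these libraries where they do the work, as an engineer would, in place of code of your own. Each camera call takes 0.05 s, during which the arm holds its last target. There are 200 camera calls.

### The job

Count out a kit on the blue counting tray: slide three of the four white cassettes along the deck until they drop flat into the trough, then shut the trough's lid fully, and after that sweep the one left over off the open end of the deck into the cardboard stock box. Push the cassettes rather than lifting them, and leave the other things on the table where they are.

Things in the scene. Friction and masses are not known exactly. Their poses are not given: they have to be found in the camera images.
- counting_tray: Blue counting tray fixed to the table, 182 wide (x), 268 long (y), 58 mm high; origin on the table below its middle, z up. Flat deck, top at z = 46 mm, from y = -130 (open end, no lip) to 40 mm (step into the trough), 170 mm wide between side walls that rise 12 mm above it. The cassettes lie side by side on it in four lanes, x about -57, -19, 19, 57 mm, centres at y = -84 to -38 mm.
- trough (a point): Centre of the trough floor, at tray (0, 84, 29) mm, axes as the tray's. The trough is 88 mm long (tray y = 40 to 128), about 163 mm wide, floor 17 mm below the deck. A cassette pushed along tray +y tips over the step and drops flat in once its rear end is past y = 40 mm.
- open_end (a point): Middle of the deck's open end, at tray (0, -130, 46) mm, axes as the tray's. A cassette pushed along tray -y falls off here into the stock box.
- lid (a joint): Trough lid: white frame with clear window, 166 x 90 x 4 mm, hinged at the tray's +y end. 0 rad = shut, top flush with the deck; starts open at 1.6 to 1.95 (stop), leaning back past upright; stays where it is left (hinge friction 0.045 N m). Push it over from behind, towards tray -y, then press it down. Two cassettes lying one on the other keep it from shutting.
- lid_hinge (a point): Middle of the lid's hinge line, at tray (0, 133, 44) mm, axes as the tray's; the lid reaches 90 mm from it (towards tray -y when shut).
- lid_edge (a point): Middle of the lid's free edge, 90 mm from the hinge; moves with the lid. A finger rib 60 mm long, 5 mm high, stands there on the outer (upper) face.
- stock_box: Open cardboard stock box fixed to the table below the open end, outside 176 (x) x 112 (y) x 37 mm high, walls and floor 3 mm; origin under its centre. One wall stands under the overhanging deck end. Two stock cassettes are fixed on its floor and do not count.
- cassette_1_mid (a point): White test cassette, flat rigid box 72 x 24 x 8.5 mm, about 15 g; the point is its centre, 4 mm above its underside, x along the 72 mm, z up. Starts flat on the deck, its length within 0.15 rad of the tray's y axis; which cassette is in which lane varies.
- cassette_2_mid (a point): White test cassette, flat rigid box 72 x 24 x 8.5 mm, about 15 g; the point is its centre, 4 mm above its underside, x along the 72 mm, z up. Starts flat on the deck, its length within 0.15 rad of the tray's y axis; which cassette is in which lane varies.
- cassette_3_mid (a point): White test cassette, flat rigid box 72 x 24 x 8.5 mm, about 15 g; the point is its centre, 4 mm above its underside, x along the 72 mm, z up. Starts flat on the deck, its length within 0.15 rad of the tray's y axis; which cassette is in which lane varies.
- cassette_4_mid (a point): White test cassette, flat rigid box 72 x 24 x 8.5 mm, about 15 g; the point is its centre, 4 mm above its underside, x along the 72 mm, z up. Starts flat on the deck, its length within 0.15 rad of the tray's y axis; which cassette is in which lane varies.
- swabs: A loose teal and white carton, 191 x 92 x 62 mm; origin under its centre. A bystander.
- timer: A loose round white clockwork timer with a red grip, 68 mm wide, 46 mm tall; origin under its centre. A bystander.
- lancet_box: A loose purple and white carton, 86 x 54 x 40 mm; origin under its centre. A bystander.
Things that resemble listed ones, but are neither listed nor needed, are in the scene too. What is shaped like the part that bears cassette_4_mid but yellow is not meant.

How it is judged:
By the outcome, as a careful person would: the job done as asked, in the order asked, and still so for the second after the job is handed in, with the robot touching nothing.
It also fails if it takes over 64 s, if anything falls off the work surface, if the arm or the gripper's body presses on something with over 40 N, if the wrist force passes 120 N, or if a joint passes its speed limit or range.

## Working session

There is one attempt and no reset: what is moved stays moved. The work goes in short steps, Python scripts to look and compute and a tool call to move; the robot and the scene stay as the last step left them, time stands still between calls to the robot, and variables do not carry over. Pictures are saved under pics/ and viewed, at most 10 in all, crops included, and the job is handed in when it is done.

Besides the shell and the picture viewer there is one more tool, called after "Request:" in YAML: its name, and indented under it one key for each argument. arm_command: Moves the arm, as the interface text tells. Its arguments: {"type":"object","properties":{"plan":{"type":"array","items":{"type":"array","items":{"type":"number"}}},"hand":{"type":"number"},"force":{"type":"number"}},"required":["plan"]}

```bash
mkdir -p pics; ls; cat > h.py <<'E'
import numpy as np, cv2
from workcell import bot, snapshot, calibration
def cam(n):
    c=calibration(n);R=cv2.Rodrigues(np.array(c["rvec"],float))[0];t=np.array(c["tvec"],float).ravel()
    return np.array(c["mtx"],float),R,t
def ray(n,uv,z):
    K,R,t=cam(n);o=-R.T@t
    uv=np.atleast_2d(np.array(uv,float));d=(R.T@np.linalg.inv(K)@np.c_[uv,np.ones(len(uv))].T).T
    return o+d*((z-o[2])/d[:,2])[:,None]
def proj(n,p):
    K,R,t=cam(n);q=(K@(R@np.atleast_2d(p).T+t[:,None])).T;return q[:,:2]/q[:,2:]
def tri(uv1,uv2,a="top",b="scene"):
    Ps=[K@np.c_[R,t] for K,R,t in (cam(a),cam(b))]
    X=cv2.triangulatePoints(Ps[0],Ps[1],np.atleast_2d(np.array(uv1,float)).T,np.atleast_2d(np.array(uv2,float)).T);return (X[:3]/X[3]).T
def save(n,f):
    im=snapshot(n);cv2.imwrite("pics/"+f,cv2.cvtColor(im,cv2.COLOR_RGB2BGR));return im
E
python3 - <<'E'
from h import *
a=save("top","t0.png");b=save("scene","s0.png")
for n in("top","scene"):
    K,R,t=cam(n);print(n,-R.T@t,R[2],K[0,0])
s=bot.observe();print(s["position"],s["tool_rot"],s["time_s"])
E
```

```text
pics
top [ 0.43650083 -0.18793242  1.07888529] [ 0.13142848  0.02787719 -0.99093361] 406.77389743665316
scene [-0.16990718 -0.53530461  0.44646711] [ 0.81054538  0.42292189 -0.40515831] 377.306067777406
[0.23776127 0.55051014 0.1984048 ] [[ 9.18014436e-01 -3.96546645e-01 -5.03971093e-04]
 [-3.96546948e-01 -9.18013273e-01 -1.46595303e-03]
 [ 1.18666602e-04  1.54561424e-03 -9.99998798e-01]] 0.1
```

View pics/t0.png

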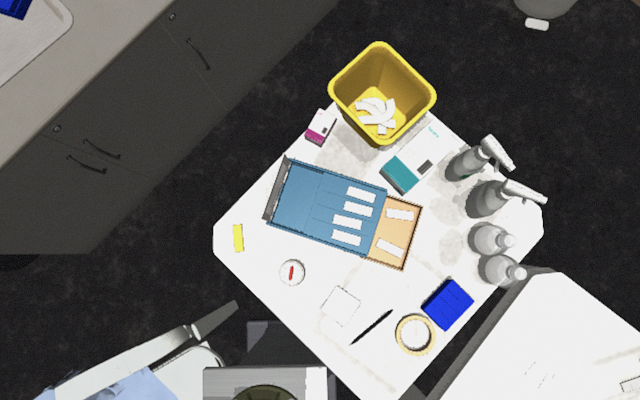

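View pics/s0.png

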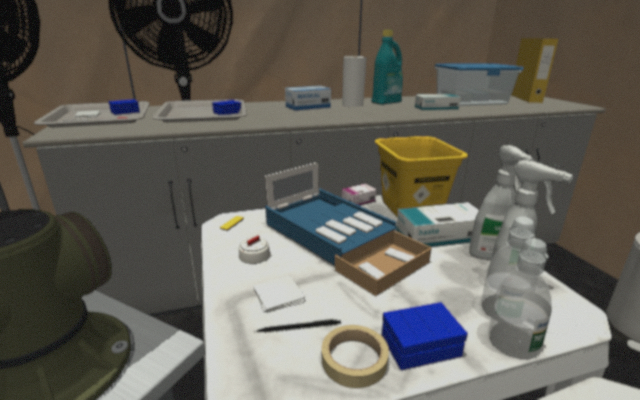

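The top view shows the blue tray at about (270–388, 157–265) with its lid at the left end, four white cassettes near (360,195), (358,209), (348,222) and (346,239), and the stock box at (395,232). The yellow decoy is at (238,238). The scene view agrees, with the lid upright at (292,187).

```bash
cat > m.py <<'E'
from h import *
def cass(n,im,roi,lo=190,amin=60,amax=900):
    x0,y0,x1,y1=roi;hsv=cv2.cvtColor(im,cv2.COLOR_RGB2HSV)
    m=((hsv[...,2]>lo)&(hsv[...,1]<50)).astype(np.uint8);k=np.zeros_like(m);k[y0:y1,x0:x1]=1;m*=k
    cs=cv2.findContours(m,cv2.RETR_EXTERNAL,cv2.CHAIN_APPROX_NONE)[0]
    out=[]
    for c in cs:
        A=cv2.contourArea(c)
        if amin<A<amax:
            mm=cv2.moments(c);out.append(((mm['m10']/A,mm['m01']/A),A,c[:,0,:]))
    return out
E
python3 - <<'E'
from m import *
a=cv2.cvtColor(cv2.imread("pics/t0.png"),cv2.COLOR_BGR2RGB);b=cv2.cvtColor(cv2.imread("pics/s0.png"),cv2.COLOR_BGR2RGB)
T=cass("top",a,(322,180,384,255));S=cass("scene",b,(300,200,395,250))
for n,L in(("top",T),("scene",S)):
    for c,A,p in L:
        P=ray(n,p,.0545)[:,:2]*1000
        r=cv2.minAreaRect(P.astype(np.float32))
        print(n,np.round(c,1),A,np.round(r[0],1),np.round(r[1],1),round(r[2],1))
T.sort(key=lambda q:q[0][1]);S.sort(key=lambda q:-q[0][0])
if len(T)==len(S): print(np.round(tri([q[0] for q in T],[q[0] for q in S])*1000,1))
h=cv2.cvtColor(a,cv2.COLOR_RGB2HSV);m=((h[...,0]>95)&(h[...,0]<112)&(h[...,1]>110)).astype(np.uint8);m[:,:260]=0;m[:,395:]=0;m[:150]=0;m[275:]=0
c=max(cv2.findContours(m,0,1)[0],key=cv2.contourArea)
hull=cv2.convexHull(c);print(cv2.approxPolyDP(hull,4,True)[:,0].tolist())
r=cv2.minAreaRect(ray("top",hull[:,0],.058)[:,:2].astype(np.float32)*1000);print(r)
cr=cv2.resize(a[145:285,250:430],None,fx=4.4,fy=4.2,interpolation=3)
cr2=cv2.resize(b[150:300,230:440],None,fx=3.8,fy=3.8,interpolation=3)
cv2.imwrite("pics/t0c.png",cr[...,::-1]);cv2.imwrite("pics/s0c.png",cr2[...,::-1])
E
```

```text
top [332.1 250.5] 159.5 [ 443.9 -200.1] [79.7 27.3] 88.4
top [345.9 237.2] 257.0 [ 471.6 -220.9] [73.  25.4] 72.2
top [347.  221.5] 252.5 [ 511.  -224.9] [73.  25.1] 74.2
top [357.9 208.4] 246.0 [ 542.8 -253.4] [72.6 25.5] 73.0
top [360.8 194. ] 241.5 [ 579.7 -262.5] [71.9 24.4] 69.4
top [375.8 182.3] 74.5 [ 605.8 -292.2] [55.8 18. ] 87.2
scene [330.6 233.5] 106.0 [ 471.9 -220.4] [65.6 18.6] 72.3
scene [340.3 226.5] 93.5 [ 511.  -224.5] [66.3 19.1] 74.4
scene [357.9 223.5] 84.5 [ 543.4 -252.9] [65.2 18.7] 72.8
scene [367.7 218.1] 71.5 [ 580.  -262.2] [64.3 18.6] 69.6
[[277, 206], [289, 159], [386, 190]]
((627.8742065429688, -181.864013671875), (116.43733215332031, 278.6885070800781), 6.091912269592285)
```

View pics/t0c.png

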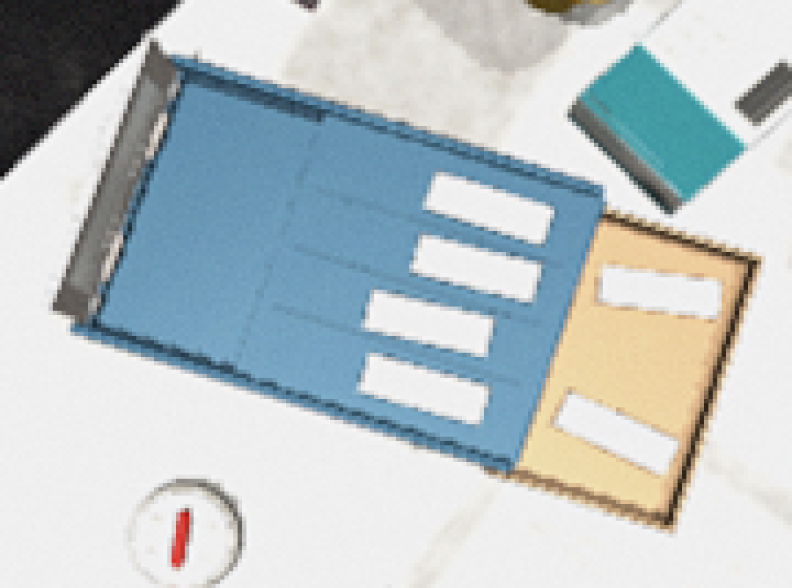

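View pics/s0c.png

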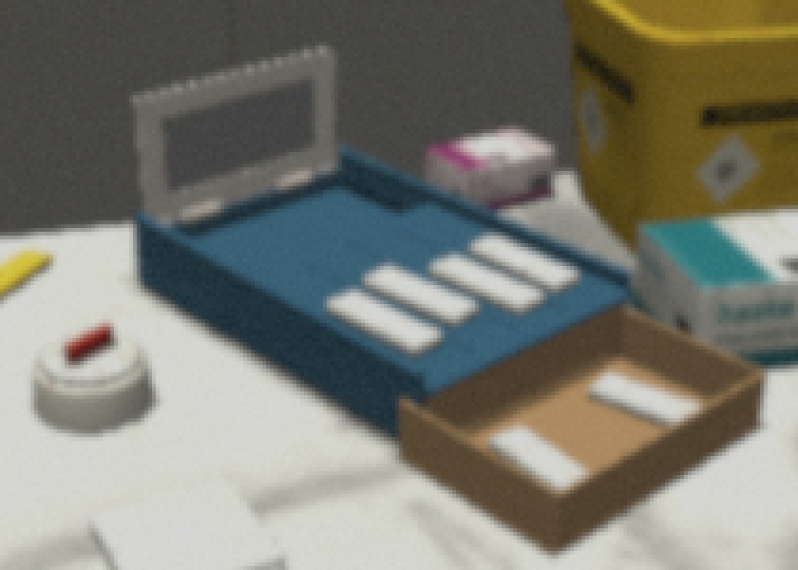

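The crops show the lid at the left end leaning back. The step shows at crop (320,110)–(235,370) and the tray corners at (605,187), (512,470), (173,57) and (75,328). The four cassettes are separate on the deck, so next I fit the tray pose.

```bash
cat > p.py <<'E'
from m import *
tc=np.array([[605,187],[512,470],[173,57],[75,328]])/[4.4,4.2]+[250,145]
sc=np.array([[628,272],[423,378],[345,150],[138,215]])/3.8+[230,150]
L=np.array([[91,-132],[-91,-132],[91,136],[-91,136]])/1000.
E
python3 - <<'E'
from p import *
from itertools import permutations
print(np.round(tri(tc,sc)*1000))
for n,q in(("top",tc),("scene",sc)):
  P=ray(n,q,.058)[:,:2]
  A,B=L-L.mean(0),P-P.mean(0)
  U,S,V=np.linalg.svd(A.T@B);R=V.T@np.diag([1,np.linalg.det(V.T@U.T)])@U.T
  o=P.mean(0)-R@L.mean(0);print(n,"origin",o*1000,"yaw",np.arctan2(R[1,0],R[0,0]),"res",np.round((A@R.T-B)*1000,1).tolist())
  for c,a in(((471.6,-220.9),72.2),((511,-224.9),74.2),((542.8,-253.4),73),((579.7,-262.5),69.5)):
    print(np.round(R.T@(np.array(c)-o*1000),1), a-90-np.degrees(np.arctan2(R[1,0],R[0,0])))
# lid edge: corners of free edge in views
lt=np.array([[150,42],[60,310]])/[4.4,4.2]+[250,145]; ls=np.array([[330,47],[135,95]])/3.8+[230,150]
X=tri(lt,ls)*1000;print("lid edge",np.round(X),np.round((X[:,:2]-o*1000)@R))
E
```

```text
[[ 588. -329.   58.]
 [ 421. -270.   55.]
 [ 678.  -84.   56.]
 [ 513.  -23.   57.]]
top origin [ 548.99578823 -178.52707975] yaw -0.3496413863046971 res [[1.3, -3.5], [-2.9, -1.7], [4.2, 1.2], [-2.5, 4.1]]
[-58.2 -66.3] 2.23297577836237
[-19.8 -56.6] 4.23297577836237
[ 19.8 -72.5] 3.032975778362367
[ 57.6 -68.4] -0.467024221637633
scene origin [ 546.70323566 -180.21682701] yaw -0.35218808876328944 res [[-0.5, -7.9], [-1.6, -0.7], [4.5, 4.8], [-2.4, 3.8]]
[-56.5 -64.1] 2.3788910809153023
[-18.1 -54.3] 4.378891080915302
[ 21.6 -70. ] 3.1788910809152995
[ 59.4 -65.9] -0.3211089190847005
lid edge [[668. -79. 136.]
 [516. -27. 139.]] [[ 79. 137.]
 [-82. 133.]]
```

Request:
arm_command:
  plan:
    - [26,33,0,-0.02]
    - [52,67,0,-0.04]
    - [78,100,0,-0.058]
    - [104,134,0,-0.058]
    - [130,167,0,-0.058]
    - [156,200,0,-0.058]
    - [182,234,0,-0.058]
    - [208,267,0,-0.058]
    - [234,300,0,-0.058]
    - [262,335,0,-0.058]
  hand: 0
  force: 30

```text
time_s: 0.93
position: [0.343, 0.1458, 0.1993]
tool_rot: [[0.94, -0.342, 0.0], [-0.342, -0.94, 0.001], [0.0, -0.001, -1.0]]
force: [1.7, -0.3, -0.2]
grip_width: 0.0001
grip_force: 0.0
```

```bash
cat > g.py <<'E'
import sys
from h import *
O=np.array([.549,-.179]);Y=-.35
Rt=np.array([[np.cos(Y),-np.sin(Y)],[np.sin(Y),np.cos(Y)]])
s=bot.observe();p=np.array(s["position"]);R=np.array(s["tool_rot"])
print("t",round(s["time_s"],2),"tray xy",np.round(Rt.T@(p[:2]-O)*1000,1),"z",round(p[2]*1000,1),"spin to tray",round(np.arctan2(R[1,0],R[0,0])-Y,3),"F",np.round(s["force"],1),"w",s["grip_width"])
v=[float(a) for a in sys.argv[1:]]
while v:
    x,y,z=v[:3];v=v[3:];w=np.r_[O+Rt@np.array([x,y])/1000,z/1000];print("to",(x,y,z),np.round(R.T@(w-p)*1000,1))
E
python3 g.py -58 -125 199
```

```text
t 0.93 tray xy [-304.9  234.5] z 199.3 spin to tray 0.001 F [ 1.7 -0.3 -0.2] w 8.876965481759056e-05
to (-58.0, -125.0, 199.0) [246.3 359.9  -0. ]
```

Request:
arm_command:
  plan:
    - [24,34,0,0]
    - [48,68,0,0]
    - [72,102,0,0]
    - [96,136,0,0]
    - [120,170,0,0]
    - [144,204,0,0]
    - [168,238,5,0]
    - [192,272,15,0]
    - [215,306,25,0]
    - [238,336,40,0]

```text
time_s: 1.77
position: [0.4516, -0.2515, 0.16]
tool_rot: [[0.939, -0.344, 0.002], [-0.344, -0.939, -0.001], [0.002, -0.0, -1.0]]
force: [2.4, 0.3, 0.7]
grip_width: -0.0
grip_force: 0.0
```

```bash
python3 g.py -58 -125 90 -58 -125 50 -58 28 50
```

```text
t 1.77 tray xy [ -66.6 -101.5] z 160.0 spin to tray -0.001 F [2.4 0.3 0.7] w -1.1310057543700263e-05
to (-58.0, -125.0, 90.0) [ 8.5 23.5 70. ]
to (-58.0, -125.0, 50.0) [  8.4  23.5 110. ]
to (-58.0, 28.0, 50.0) [   8.3 -129.5  110. ]
```

Request:
arm_command:
  plan:
    - [4,12,20,0]
    - [8,24,40,0]
    - [8,24,60,0]
    - [8,24,75,0]
    - [8,24,88,0]
    - [8,24,98,0]
    - [8,24,105,0]
    - [8,24,109,0]
    - [8,24,110,0]
    - [8,24,110,0]

```text
time_s: 2.6
position: [0.4511, -0.274, 0.0501]
tool_rot: [[0.94, -0.342, 0.001], [-0.342, -0.94, -0.0], [0.001, 0.0, -1.0]]
force: [0.2, 0.2, 0.2]
grip_width: 0.0
grip_force: 0.0
```

```bash
python3 - <<'E'
from h import *
a=save("top","t1.png");b=save("scene","s1.png")
o=np.vstack([cv2.resize(a[165:275,280:440],(800,290)),cv2.resize(b[180:290,240:440],(800,290))]);cv2.imwrite("pics/c1.png",o[...,::-1])
E
python3 g.py
```

```text
t 2.7 tray xy [ -59.2 -122.8] z 50.6 spin to tray 0.0 F [ 0.1 -0.6 -0.4] w 0.0002360630109947909
```

View pics/c1.png

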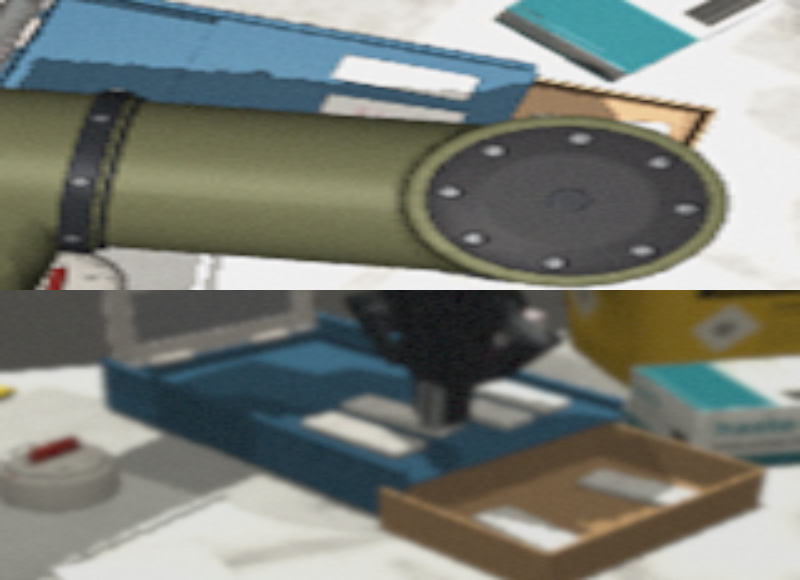

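```bash
python3 - <<'E'
from h import *
print(proj("scene",[.4511,-.274,.05]),proj("scene",[.4716,-.221,.0545]))
print(ray("scene",[[350,231]],.05))
E
```

```text
[[349.08057652 245.56192721]] [[330.56129566 233.35000002]]
[[ 0.50939739 -0.25004784  0.05      ]]
```

```bash
python3 - <<'E'
from h import *
b=cv2.imread("pics/s1.png");c=cv2.resize(b[190:265,310:400],(720,600),interpolation=3);c=cv2.convertScaleAbs(c,alpha=1.8);cv2.imwrite("pics/c2.png",c)
E
```

```text
(no output)
```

View pics/c2.png

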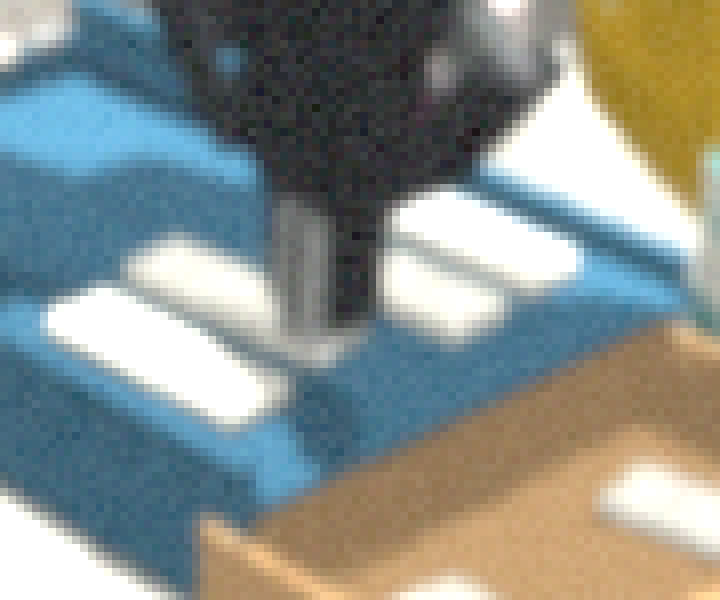

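```bash
python3 - <<'E'
from h import *
for z in (.05,.2,.25,.3,.35,.4): print(z,proj("top",[.4511,-.274,z]),proj("top",[.509,-.25,z]),proj("top",[.46,-.27,z]))
for z in (.05,.06,.07,.08,.09,.1): print(z,proj("scene",[.4511,-.274,z]))
E
```

```text
0.05 [[367.32198803 244.7581587 ]] [[356.78904123 221.97534925]] [[365.56760832 241.23577063]]
0.2 [[373.15563926 243.58488344]] [[360.78601872 216.95927641]] [[371.09353918 239.46360339]]
0.25 [[375.56966087 243.09937073]] [[362.43679525 214.88760715]] [[373.37953009 238.7304856 ]]
0.3 [[378.29380845 242.55148488]] [[364.29739276 212.55261962]] [[375.95871206 237.90334138]]
0.35 [[381.39194648 241.92838134]] [[366.41052983 209.90070338]] [[378.89135515 236.9628421 ]]
0.4 [[384.94676737 241.21342886]] [[368.83136582 206.86263532]] [[382.25546391 235.88397168]]
0.05 [[349.08057652 245.56192721]]
0.06 [[349.27781533 241.31849674]]
0.07 [[349.47713956 237.03020007]]
0.08 [[349.67858246 232.69632185]]
0.09 [[349.882178   228.31613145]]
0.1 [[350.08796087 223.88888254]]
```

The finger end shows in the scene at about (350,232), but the TCP should project to (349,246). It seems to hover about 30 mm above the deck, so I'll probe downward gently.

Request:
arm_command:
  plan:
    - [0,0,0.5,0]
    - [0,0,1,0]
    - [0,0,1.5,0]
    - [0,0,2,0]
    - [0,0,2.5,0]
    - [0,0,3,0]
    - [0,0,3.5,0]
    - [0,0,4,0]
    - [0,0,4.5,0]
    - [0,0,5,0]

```text
time_s: 3.53
position: [0.4508, -0.274, 0.0446]
tool_rot: [[0.939, -0.343, -0.0], [-0.343, -0.939, -0.0], [-0.0, 0.0, -1.0]]
force: [0.5, 0.3, 0.2]
grip_width: -0.0
grip_force: 0.0
```

```bash
python3 - <<'E'
from h import *
b=save("scene","s2.png")
g=b[180:275,335:365].astype(int).sum(2)
for n in("s1","s2"):
    q=cv2.imread(f"pics/{n}.png").astype(int).sum(2);print(n,q[222:252,347:353].mean(1).astype(int).tolist())
E
python3 g.py
```

```text
s1 [167, 173, 172, 175, 173, 168, 170, 171, 186, 220, 263, 292, 290, 246, 194, 173, 156, 146, 150, 153, 150, 145, 162, 161, 159, 181, 199, 210, 209, 203]
s2 [175, 173, 170, 173, 175, 170, 167, 160, 168, 174, 176, 184, 204, 209, 193, 172, 159, 148, 144, 151, 151, 150, 156, 154, 164, 172, 192, 207, 210, 203]
t 3.58 tray xy [ -59.7 -122.9] z 44.5 spin to tray 0.0 F [-0.2 -0.1  0.1] w -0.0005052087517968647
```

Request:
arm_command:
  plan:
    - [0,0,1.5,0]
    - [0,0,3,0]
    - [0,0,4.5,0]
    - [0,0,6,0]
    - [0,0,7.5,0]
    - [0,0,9,0]
    - [0,0,10.5,0]
    - [0,0,12,0]
    - [0,0,13.5,0]
    - [0,0,15,0]

```text
time_s: 4.42
position: [0.4508, -0.274, 0.0295]
tool_rot: [[0.939, -0.343, -0.0], [-0.343, -0.939, -0.0], [0.0, 0.0, -1.0]]
force: [0.3, -0.6, -0.4]
grip_width: -0.0001
grip_force: 0.0
```

```bash
python3 - <<'E'
from h import *
b=save("scene","s3.png")[...,::-1]
c=np.hstack([cv2.resize(q[190:265,320:380],(400,500),interpolation=3) for q in(cv2.imread("pics/s2.png"),b)]);cv2.imwrite("pics/c3.png",cv2.convertScaleAbs(c,alpha=2))
E
python3 g.py
```

```text
t 4.47 tray xy [ -59.9 -122.9] z 29.2 spin to tray 0.0 F [0.2 0.4 0.3] w -0.0002819366117095362
```

View pics/c3.png

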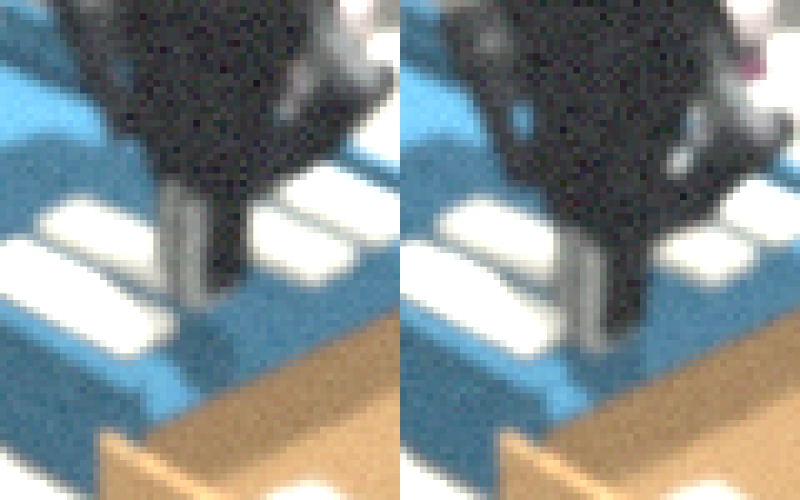

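The finger end still hovers: it sits at (350,242) with its shadow just below, and there is no contact force at a TCP reading of 29 mm. So the real finger end is about 30 mm above the reported TCP. I'll keep probing slowly.

Request:
arm_command:
  plan:
    - [0,0,1,0]
    - [0,0,2,0]
    - [0,0,3,0]
    - [0,0,4,0]
    - [0,0,5,0]
    - [0,0,6,0]
    - [0,0,7,0]
    - [0,0,8,0]
    - [0,0,9,0]
    - [0,0,10,0]

```text
time_s: 5.3
position: [0.4508, -0.274, 0.0196]
tool_rot: [[0.939, -0.343, -0.0], [-0.343, -0.939, -0.0], [-0.0, 0.0, -1.0]]
force: [-0.6, 0.2, 0.2]
grip_width: -0.0001
grip_force: 0.0
```

Request:
arm_command:
  plan:
    - [0,0,0.6,0]
    - [0,0,1.2,0]
    - [0,0,1.8,0]
    - [0,0,2.4,0]
    - [0,0,3,0]
    - [0,0,3.6,0]
    - [0,0,4.2,0]
    - [0,0,4.8,0]
    - [0,0,5.4,0]
    - [0,0,6,0]

```text
time_s: 6.13
position: [0.4508, -0.274, 0.0142]
tool_rot: [[0.939, -0.343, -0.0], [-0.343, -0.939, -0.0], [0.0, 0.0, -1.0]]
force: [-3.0, 3.6, 6.6]
grip_width: 0.0
grip_force: 3.2
```

```bash
python3 g.py; python3 - <<'E'
from h import *
b=save("scene","s4.png")
for n in("s3","s4"):
    q=cv2.imread(f"pics/{n}.png").astype(int).sum(2);print(n,q[230:256,347:353].mean(1).astype(int).tolist())
E
```

```text
t 6.13 tray xy [ -59.7 -123. ] z 14.2 spin to tray 0.0 F [-3.   3.6  6.6] w 2.1058263849277144e-05
s3 [170, 170, 169, 169, 171, 168, 163, 161, 160, 170, 186, 196, 193, 166, 159, 154, 157, 161, 171, 187, 199, 200, 204, 202, 200, 204]
s4 [81, 83, 101, 126, 143, 164, 174, 167, 161, 160, 165, 161, 156, 163, 153, 162, 179, 196, 206, 203, 199, 199, 205, 206, 206, 203]
```

Contact came at a TCP reading of about 14.3 mm, so the true finger end is about 31.5 mm above what's reported. I'll lift 4 mm and push.

Request:
arm_command:
  plan:
    - [0,0,-4,0]
    - [0.5,-5,-4,0]
    - [1,-14,-4,0]
    - [1.5,-24,-4,0]
    - [1.5,-34,-4,0]
    - [1.5,-44,-4,0]
    - [1.5,-54,-4,0]
    - [1.5,-64,-4,0]
    - [1.5,-74,-4,0]
    - [1.5,-84,-4,0]

```text
time_s: 7.02
position: [0.4813, -0.1945, 0.0177]
tool_rot: [[0.94, -0.342, -0.0], [-0.342, -0.94, -0.0], [0.0, 0.0, -1.0]]
force: [0.2, -0.5, 0.6]
grip_width: -0.0007
grip_force: 0.0
```

Request:
arm_command:
  plan:
    - [0,-10,0,0]
    - [0,-20,0,0]
    - [0,-30,0,0]
    - [0,-40,0,0]
    - [0,-48,0,0]
    - [0,-55,0,0]
    - [0,-61,0,0]
    - [0,-66,0,0]
    - [0,-70,0,0]
    - [0,-73,0,0]

```text
time_s: 7.85
position: [0.5061, -0.1267, 0.0176]
tool_rot: [[0.939, -0.343, -0.0], [-0.343, -0.939, -0.0], [-0.0, 0.0, -1.0]]
force: [-0.8, -0.9, -0.1]
grip_width: 0.0
grip_force: 0.1
```

```bash
python3 g.py; python3 - <<'E'
from h import *
a=save("top","t5.png");b=save("scene","s5.png")
o=np.vstack([cv2.resize(a[155:265,260:420],(800,290)),cv2.resize(b[180:260,240:400],(800,310))]);cv2.imwrite("pics/c5.png",cv2.convertScaleAbs(o[...,::-1],alpha=1.4))
E
```

```text
t 7.85 tray xy [-58.2  34.4] z 17.6 spin to tray 0.0 F [-0.8 -0.9 -0.1] w 2.2818707346587863e-06
```

View pics/c5.png

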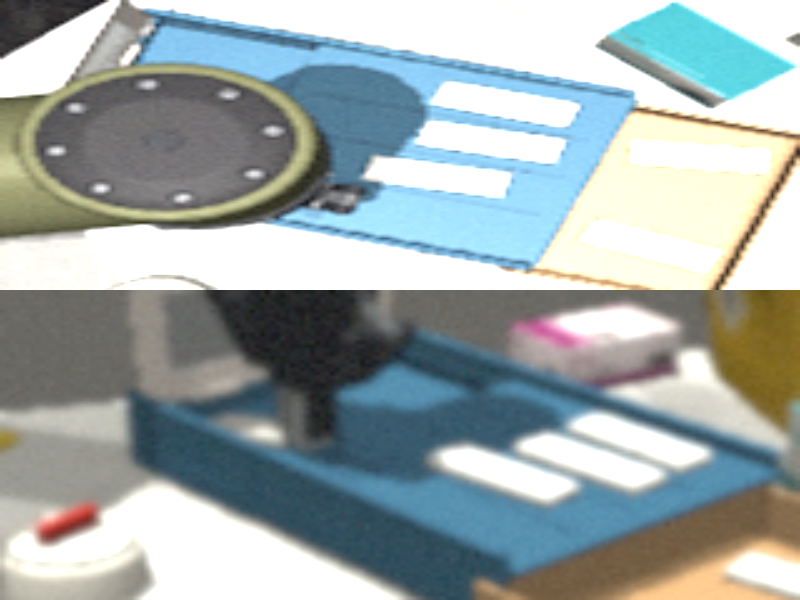

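The first cassette shows in the trough at about (255,430) of the crop, and the other three are untouched. I'll nudge it a little further, lift, and go to the second lane.

Request:
arm_command:
  plan:
    - [0,-2,0,0]
    - [0,-4,0,0]
    - [0,-4,0,0]
    - [0,4,-15,0]
    - [5,20,-32,0]
    - [15,50,-35,0]
    - [25,80,-35,0]
    - [34,110,-35,0]
    - [38,135,-35,0]
    - [38.5,152,-35,0]

```text
time_s: 8.78
position: [0.4894, -0.2853, 0.0525]
tool_rot: [[0.939, -0.344, -0.0], [-0.344, -0.939, -0.0], [-0.0, 0.0, -1.0]]
force: [0.0, 0.3, 1.3]
grip_width: 0.0002
grip_force: 0.0
```

```bash
python3 g.py -19.5 -118 18 ; python3 - <<'E'
from m import *
a=snapshot("top");b=snapshot("scene")
for n,im,r in(("top",a,(270,165,384,250)),("scene",b,(275,195,395,250))):
  for c,A,p in cass(n,im,r,lo=150):
    z=.0545; print(n,np.round(c,1),A)
    for z in(.0545,.0375):
      P=ray(n,p,z)[:,:2]*1000;q=cv2.minAreaRect(((P-[549,-179])@np.array([[np.cos(.35),np.sin(.35)],[-np.sin(.35),np.cos(.35)]])).astype(np.float32));print("   ",z,np.round(q[0],1),np.round(q[1],1),round(q[2],1))
E
```

```text
t 8.78 tray xy [ -19.5 -120.3] z 52.5 spin to tray -0.001 F [0.  0.3 1.3] w 0.00022452082384176862
to (-19.5, -118.0, 18.0) [ 0.  -2.3 34.5]
top [311.9 245.9] 240.0
    0.0545 [-98.2  -4.1] [ 22.4 117.7] 18.4
    0.0375 [-98.1  -3.4] [ 22.8 119.6] 18.4
top [359.2 172.3] 711.5
    0.0545 [ 92.6 -22.6] [ 54.4 179.1] 18.0
    0.0375 [ 95.9 -22.2] [ 55.3 182.1] 18.0
scene [339.7 226.5] 145.0
    0.0545 [-20.6 -56.3] [27. 72.] 0.8
    0.0375 [  2.5 -33.5] [28.2 75.1] 0.8
scene [385.8 211.6] 85.0
    0.0545 [114.9 -71.6] [74.6 28.4] 60.0
    0.0375 [143.9 -49.5] [77.8 29.6] 60.0
```

Request:
arm_command:
  plan:
    - [0,0,15,0]
    - [0,0,27,0]
    - [0,0,34,0]
    - [0,0,34.5,0]
    - [0,-5,34.5,0]
    - [0,-14,34.5,0]
    - [0,-24,34.5,0]
    - [0,-34,34.5,0]
    - [0,-44,34.5,0]
    - [0,-54,34.5,0]

```text
time_s: 9.72
position: [0.5092, -0.231, 0.0186]
tool_rot: [[0.94, -0.342, 0.001], [-0.342, -0.94, -0.0], [0.001, -0.0, -1.0]]
force: [0.2, -0.5, 1.0]
grip_width: -0.0
grip_force: 0.1
```

Request:
arm_command:
  plan:
    - [0,-10,0,0]
    - [0,-20,0,0]
    - [0,-30,0,0]
    - [0,-40,0,0]
    - [0,-50,0,0]
    - [0,-60,0,0]
    - [0,-70,0,0]
    - [0,-80,0,0]
    - [0,-88,0,0]
    - [0,-93,0,0]

```text
time_s: 10.55
position: [0.5408, -0.1439, 0.0182]
tool_rot: [[0.94, -0.342, 0.0], [-0.342, -0.94, -0.0], [0.0, 0.0, -1.0]]
force: [-0.5, 0.1, 0.5]
grip_width: 0.0002
grip_force: 0.0
```

```bash
python3 g.py -19.5 38 18
```

```text
t 10.55 tray xy [-19.7  30.2] z 18.2 spin to tray 0.001 F [-0.5  0.1  0.5] w 0.000245300045117615
to (-19.5, 38.0, 18.0) [ 0.2 -7.8  0.2]
```

Request:
arm_command:
  plan:
    - [0,-4,0,0]
    - [0,-8,0,0]
    - [0,-8,0,0]
    - [0,2,-18,0]
    - [12,25,-34,0]
    - [28,55,-35,0]
    - [44,88,-35,0]
    - [60,120,-35,0]
    - [72,145,-35,0]
    - [77,156,-35,0]

```text
time_s: 11.38
position: [0.5586, -0.3214, 0.0527]
tool_rot: [[0.938, -0.346, -0.001], [-0.346, -0.938, -0.0], [-0.001, 0.001, -1.0]]
force: [-0.7, -0.2, 0.4]
grip_width: -0.0002
grip_force: 0.0
```

```bash
python3 g.py 57.5 -126 18 ; python3 - <<'E'
from m import *
for n,im,r in(("scene",snapshot("scene"),(275,195,395,250)),):
  cv2.imwrite("pics/s6.png",im[...,::-1])
  for c,A,p in cass(n,im,r,lo=150,amin=25):
    print(n,np.round(c,1),A)
    for z in(.0545,.0375):
      P=ray(n,p,z)[:,:2]*1000;q=cv2.minAreaRect(((P-[549,-179])@np.array([[np.cos(.35),np.sin(.35)],[-np.sin(.35),np.cos(.35)]]).T.T).astype(np.float32));print("   ",z,np.round(q[0],1),np.round(q[1],1),round(q[2],1))
E
```

```text
t 11.38 tray xy [  57.8 -130.4] z 52.7 spin to tray -0.003 F [-0.7 -0.2  0.4] w -0.00018051569036786115
to (57.5, -126.0, 18.0) [-0.3 -4.5 34.6]
scene [278.8 238.5] 81.0
    0.0545 [-151.3   -9.8] [59.8 20.7] 54.5
    0.0375 [-133.8   15. ] [62.4 21.6] 54.5
scene [357.6 223.5] 148.0
    0.0545 [ 19.7 -71.2] [27.2 74.5] 2.7
    0.0375 [ 44.6 -49.1] [28.3 77.8] 2.7
scene [366.9 218.1] 124.0
    0.0545 [ 57. -68.] [26.8 72.7] 0.3
    0.0375 [ 83.4 -45.7] [28.  75.9] 0.3
scene [289.1 215.6] 37.5
    0.0545 [-72.8  60.1] [13.8 48.9] 2.1
    0.0375 [-51.9  87.9] [14.4 51. ] 2.1
scene [299.4 211.4] 62.0
    0.0545 [-41.   63.5] [25.  43.6] 0.5
    0.0375 [-18.8  91.4] [26.1 45.5] 0.5
scene [375.9 204.6] 135.0
    0.0545 [130.  -21.6] [104.7  47. ] 39.7
    0.0375 [159.6   2.7] [109.2  49.1] 39.7
```

Two are in the trough at tray x ≈ −54 and −19, y ≈ 90. Now the third, lane +57.

Request:
arm_command:
  plan:
    - [0,0,15,0]
    - [0,0,27,0]
    - [0,0,34,0]
    - [0,0,34.5,0]
    - [0,-5,34.5,0]
    - [0,-14,34.5,0]
    - [0,-24,34.5,0]
    - [0,-34,34.5,0]
    - [0,-44,34.5,0]
    - [0,-54,34.5,0]

```text
time_s: 12.27
position: [0.5785, -0.2658, 0.0192]
tool_rot: [[0.94, -0.342, 0.001], [-0.342, -0.94, -0.0], [0.001, -0.0, -1.0]]
force: [-0.7, -0.4, -0.6]
grip_width: 0.0
grip_force: 0.1
```

Request:
arm_command:
  plan:
    - [0,-10,0,0]
    - [0,-20,0,0]
    - [0,-30,0,0]
    - [0,-40,0,0]
    - [0,-50,0,0]
    - [0,-60,0,0]
    - [0,-70,0,0]
    - [0,-80,0,0]
    - [0,-90,0,0]
    - [0,-100,0,0]

```text
time_s: 13.1
position: [0.6124, -0.1722, 0.0187]
tool_rot: [[0.939, -0.343, -0.0], [-0.343, -0.939, -0.0], [0.0, 0.0, -1.0]]
force: [-0.5, -0.0, -0.2]
grip_width: 0.0002
grip_force: 0.1
```

```bash
python3 g.py 57.5 38 18
```

```text
t 13.1 tray xy [57.3 28.1] z 18.7 spin to tray 0.0 F [-0.5 -0.  -0.2] w 0.0002446280581220671
to (57.5, 38.0, 18.0) [ 0.2 -9.9  0.7]
```

Request:
arm_command:
  plan:
    - [0,-5,0,0]
    - [0,-10,0,0]
    - [0,-10,0,0]
    - [0,0,-20,0]
    - [-5,5,-50,0]
    - [-15,5,-85,0]
    - [-30,5,-120,0]
    - [-45,5,-145,0]
    - [-55,5,-150,0]
    - [-57,5,-150,0]

```text
time_s: 13.93
position: [0.5572, -0.1585, 0.1725]
tool_rot: [[0.939, -0.343, 0.006], [-0.343, -0.939, -0.0], [0.006, -0.002, -1.0]]
force: [0.8, 0.2, 0.1]
grip_width: 0.0002
grip_force: 0.0
```

Request:
arm_command:
  plan:
    - [0,-20,0,0]
    - [0,-55,0,0]
    - [0,-90,0,0]
    - [0,-125,0,0]
    - [0,-150,0,0]
    - [0,-162,0,0]
    - [0,-167,0,0]
    - [0,-167,0,0]
    - [0,-167,0,0]
    - [0,-167,0,0]

```text
time_s: 14.77
position: [0.6138, -0.0027, 0.1686]
tool_rot: [[0.939, -0.344, -0.0], [-0.344, -0.939, -0.0], [-0.0, 0.0, -1.0]]
force: [-0.9, -0.6, -0.1]
grip_width: 0.0001
grip_force: 0.0
```

```bash
python3 g.py 0 190 80 0 150 80; python3 - <<'E'
from m import *
R=np.array([[np.cos(.35),np.sin(.35)],[-np.sin(.35),np.cos(.35)]])
for n,im,r in(("scene",snapshot("scene"),(275,195,395,250)),("top",snapshot("top"),(270,160,384,255))):
  cv2.imwrite(f"pics/{n}7.png",im[...,::-1])
  for c,A,p in cass(n,im,r,lo=150,amin=25):
    print(n,np.round(c,1),A)
    for z in(.0545,.0375):
      P=ray(n,p,z)[:,:2]*1000;q=cv2.minAreaRect(((P-[549,-179])@R).astype(np.float32));print("   ",z,np.round(q[0],1),np.round(q[1],1),round(q[2],1))
a,b=cv2.imread("pics/top7.png"),cv2.imread("pics/scene7.png")
o=np.vstack([cv2.resize(a[155:265,260:420],(800,290)),cv2.resize(b[160:240,240:400],(800,310))]);cv2.imwrite("pics/c7.png",cv2.convertScaleAbs(o,alpha=1.4))
E
```

```text
t 14.77 tray xy [  0.5 187.8] z 168.6 spin to tray -0.001 F [-0.9 -0.6 -0.1] w 5.325488653976464e-05
to (0.0, 190.0, 80.0) [-0.5 -2.2 88.6]
to (0.0, 150.0, 80.0) [-0.4 37.8 88.6]
scene [284.5 243.2] 246.5
    0.0545 [-164.2  -30.3] [44. 94.] 0.8
    0.0375 [-147.3   -6.5] [45.9 98.1] 0.8
scene [357.8 223.4] 161.5
    0.0545 [ 20.6 -71. ] [28.9 74.8] 2.7
    0.0375 [ 45.4 -48.9] [30.1 78.1] 2.7
scene [290.  216.1] 59.0
    0.0545 [-72.8  58.5] [55.2 17.6] 87.2
    0.0375 [-51.9  86.3] [57.6 18.4] 87.2
scene [301.3 212.3] 95.0
    0.0545 [-40.1  57.9] [26.8 58.1] 0.4
    0.0375 [-17.8  85.6] [28.  60.6] 0.4
scene [323.  204.3] 78.0
    0.0545 [31.4 58.1] [57.8 25.7] 88.6
    0.0375 [56.7 85.8] [60.3 26.8] 88.6
scene [378.7 205.2] 136.0
    0.0545 [121.2 -39.3] [132.6  56.7] 55.0
    0.0375 [150.5 -15.8] [138.3  59.1] 55.0
top [380.  243.4] 55.0
    0.0545 [ -47.  -150.2] [27.2 17.4] 17.3
    0.0375 [ -46.  -151.9] [27.6 17.7] 17.3
top [292.6 219.2] 239.5
    0.0545 [-57.7  75.8] [70.9 24. ] 90.0
    0.0375 [-56.9  77.8] [72.1 24.4] 90.0
top [357.7 208.4] 256.5
    0.0545 [ 19.7 -71.9] [25.6 73.2] 3.3
    0.0375 [ 21.7 -72.3] [26.  74.4] 3.3
top [297.7 204.8] 239.5
    0.0545 [-18.8  75.7] [70.4 24.9] 89.8
    0.0375 [-17.4  77.7] [71.6 25.4] 89.8
top [306.9 178. ] 237.5
    0.0545 [53.9 75.4] [71.1 24.6] 89.5
    0.0375 [56.5 77.4] [72.3 25. ] 89.5
top [274. 172.] 156.0
    0.0545 [ 32.6 163.4] [90.1 22.8] 0.1
    0.0375 [ 34.9 166.9] [91.6 23.2] 0.1
```

View pics/c7.png

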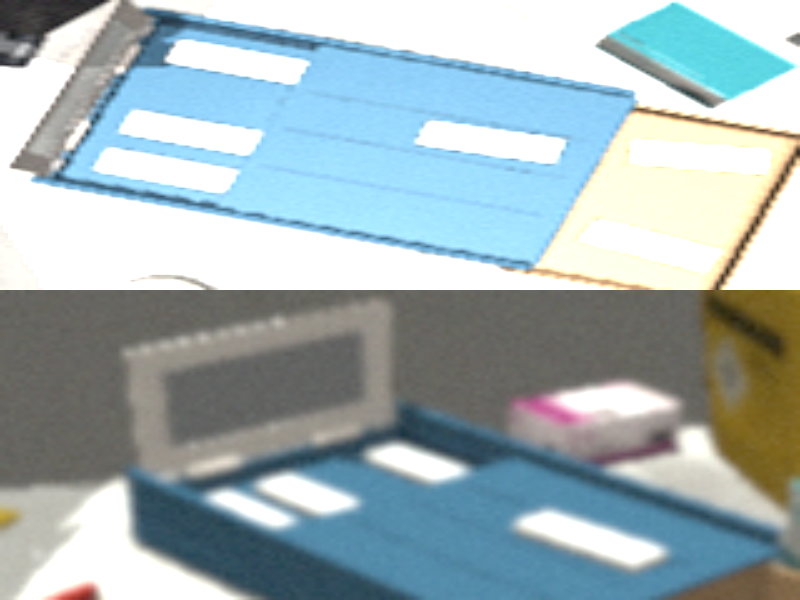

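All three cassettes lie flat in the trough: centres at tray y ≈ 77.5, x ≈ −57, −17 and +56, and the two views agree at the floor height. The fourth is still at (20,−72). Now the lid.

Request:
arm_command:
  plan:
    - [0,0,25,0]
    - [0,0,55,0]
    - [0,0,80,0]
    - [0,0,88,0]
    - [0,0,88,0]
    - [0,8,88,0]
    - [0,16,88,0]
    - [0,24,88,0]
    - [0,31,88,0]
    - [0,38,88,0]

```text
time_s: 15.7
position: [0.6014, -0.038, 0.082]
tool_rot: [[0.939, -0.343, 0.002], [-0.343, -0.939, 0.0], [0.002, -0.001, -1.0]]
force: [0.8, 0.8, -0.2]
grip_width: -0.0003
grip_force: 0.4
```

```bash
python3 g.py 0 131 78.5 0 112.5 71 0 97 58 0 85.7 41 0 81.3 28 0 79.5 14.5
```

```text
t 15.7 tray xy [  0.9 150.5] z 82.0 spin to tray -0.0 F [ 0.8  0.8 -0.2] w -0.0003461014299418684
to (0.0, 131.0, 78.5) [-0.9 19.5  3.5]
to (0.0, 112.5, 71.0) [-0.9 38.  11. ]
to (0.0, 97.0, 58.0) [-0.9 53.5 24. ]
to (0.0, 85.7, 41.0) [-0.9 64.8 41. ]
to (0.0, 81.3, 28.0) [-1.  69.2 53.9]
to (0.0, 79.5, 14.5) [-1.  71.  67.4]
```

Request:
arm_command:
  plan:
    - [0,7,0.5,0]
    - [0,13,1.5,0]
    - [0,19.5,3,0]
    - [0,26,6,0]
    - [0,32,8.5,0]
    - [0,38,11.5,0]
    - [0,43,15,0]
    - [0,48.5,19.5,0]
    - [0,53.5,24,0]
    - [0,58,30,0]

```text
time_s: 16.53
position: [0.5811, -0.0922, 0.0504]
tool_rot: [[0.939, -0.343, 0.0], [-0.343, -0.939, -0.0], [0.0, 0.0, -1.0]]
force: [0.4, -0.6, 0.4]
grip_width: 0.0
grip_force: 0.4
```

Request:
arm_command:
  plan:
    - [0,3.5,5,0]
    - [0,6.5,11,0]
    - [0,9,17,0]
    - [0,11,23,0]
    - [0,12,28,0]
    - [0,13,32,0]
    - [0,13,34,0]
    - [0,13,35.5,0]
    - [0,13,36.5,0]
    - [0,13,37,0]

```text
time_s: 17.37
position: [0.5767, -0.1038, 0.0138]
tool_rot: [[0.94, -0.343, -0.0], [-0.343, -0.94, -0.0], [0.0, 0.0, -1.0]]
force: [-0.3, 0.6, 2.3]
grip_width: -0.0001
grip_force: 1.2
```

```bash
python3 g.py
```

```text
t 17.37 tray xy [ 0.3 80.2] z 13.8 spin to tray 0.0 F [-0.3  0.6  2.3] w -9.936355959045118e-05
```

Request:
arm_command:
  plan:
    - [0,0,0.5,0]
    - [0,0,1,0]
    - [0,0,1.5,0]
    - [0,0,1.5,0]
    - [0,0,1.5,0]
    - [0,0,1.5,0]
    - [0,0,1.5,0]
    - [0,0,1.5,0]
    - [0,0,1.5,0]
    - [0,0,1.5,0]

```text
time_s: 18.2
position: [0.5768, -0.1038, 0.0137]
tool_rot: [[0.94, -0.342, 0.001], [-0.342, -0.94, -0.0], [0.001, 0.0, -1.0]]
force: [-5.4, 1.2, 7.1]
grip_width: -0.0001
grip_force: 3.8
```

Request:
arm_command:
  plan:
    - [0,0,-15,0]
    - [0,0,-40,0]
    - [3,10,-45,0]
    - [8,30,-45,0]
    - [13,50,-45,0]
    - [18,70,-45,0]
    - [20,82,-45,0]
    - [20,88,-45,0]
    - [20,88,-45,0]
    - [20,88,-45,0]

```text
time_s: 19.03
position: [0.5654, -0.1931, 0.0571]
tool_rot: [[0.939, -0.343, 0.0], [-0.343, -0.939, 0.0], [0.0, -0.0, -1.0]]
force: [0.2, 0.2, -0.0]
grip_width: 0.0001
grip_force: 0.0
```

```bash
python3 g.py 20 -8 18; python3 - <<'E'
from h import *
a=save("top","t8.png")[...,::-1];b=save("scene","s8.png")[...,::-1]
o=np.vstack([cv2.resize(a[145:265,250:410],(800,290)),cv2.resize(b[180:240,250:370],(800,310),interpolation=3)]);cv2.imwrite("pics/c8.png",cv2.convertScaleAbs(o,alpha=1.4))
O=np.array([.549,-.179]);R=np.array([[np.cos(.35),np.sin(.35)],[-np.sin(.35),np.cos(.35)]])
for n in("top","scene"): print(n,[np.round(proj(n,np.r_[O+R@np.array(p)/1000,.046])[0],1).tolist() for p in((-83,43),(83,43),(83,133),(-83,133))])
E
```

```text
t 19.03 tray xy [20.2 -7.6] z 57.1 spin to tray -0.0 F [ 0.2  0.2 -0. ] w 0.0001432694781969742
to (20.0, -8.0, 18.0) [-0.2  0.4 39.1]
top [[301.9, 232.9], [322.5, 171.8], [289.6, 161.2], [268.5, 221.8]]
scene [[290.5, 222.7], [341.5, 203.6], [318.4, 193.3], [268.2, 210.1]]
```

View pics/c8.png

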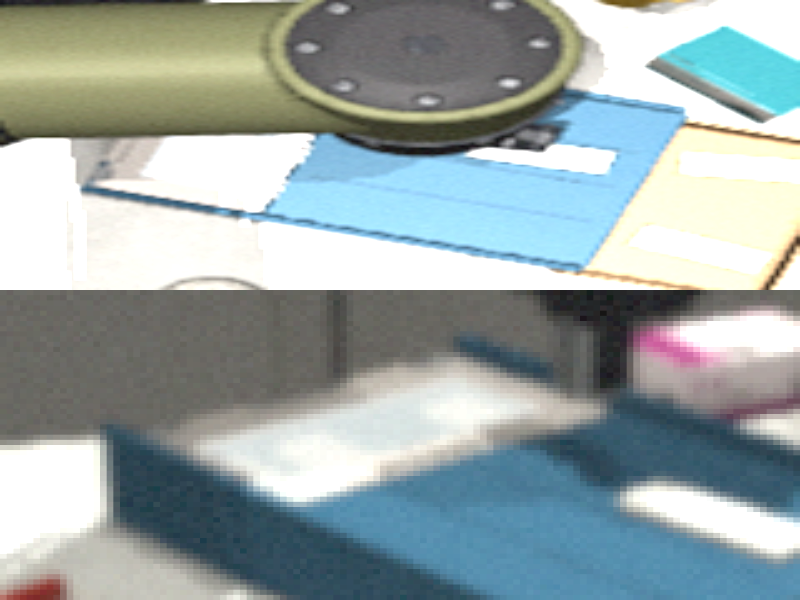

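The lid is down flush: its free edge runs (341,203)–(293,221) in the scene, on the predicted shut line, and pressing on it met resistance at deck height. Now the sweep of the last cassette.

Request:
arm_command:
  plan:
    - [0,0,15,0]
    - [0,0,30,0]
    - [0,0,38,0]
    - [0,0,39,0]
    - [0,5,39,0]
    - [0,14,39,0]
    - [0,24,39,0]
    - [0,34,39,0]
    - [0,44,39,0]
    - [0,54,39,0]

```text
time_s: 19.97
position: [0.5465, -0.2455, 0.0187]
tool_rot: [[0.939, -0.343, 0.001], [-0.343, -0.939, -0.0], [0.001, -0.0, -1.0]]
force: [1.1, 0.2, 0.3]
grip_width: -0.0
grip_force: 0.1
```

Request:
arm_command:
  plan:
    - [0,10,0,0]
    - [0,20,0,0]
    - [0,30,0,0]
    - [0,40,0,0]
    - [0,50,0,0]
    - [0,58,0,0]
    - [0,65,0,0]
    - [0,71,0,0]
    - [0,76,0,0]
    - [0,79,0,0]

```text
time_s: 20.8
position: [0.5196, -0.3189, 0.0182]
tool_rot: [[0.939, -0.343, -0.0], [-0.343, -0.939, -0.0], [-0.0, 0.0, -1.0]]
force: [-0.8, -0.2, -0.2]
grip_width: 0.0003
grip_force: 0.0
```

```bash
python3 g.py
```

```text
t 20.8 tray xy [  20.3 -141.5] z 18.2 spin to tray -0.0 F [-0.8 -0.2 -0.2] w 0.00034088524327411697
```

Now lift, back off clear of everything, and check by numbers.

Request:
arm_command:
  plan:
    - [0,0,-15,0]
    - [0,0,-40,0]
    - [0,0,-75,0]
    - [0,0,-110,0]
    - [0,0,-145,0]
    - [-20,-20,-160,0]
    - [-45,-45,-160,0]
    - [-70,-75,-160,0]
    - [-95,-105,-160,0]
    - [-115,-135,-160,0]

```text
time_s: 21.63
position: [0.4569, -0.1507, 0.1784]
tool_rot: [[0.939, -0.343, 0.001], [-0.343, -0.939, 0.0], [0.001, -0.0, -1.0]]
force: [1.1, 0.9, -0.1]
grip_width: 0.0001
grip_force: 0.0
```

Request:
arm_command:
  plan:
    - [-20,-35,0,0]
    - [-40,-70,0,0]
    - [-60,-105,0,0]
    - [-80,-140,0,0]
    - [-100,-175,0,0]
    - [-120,-210,0,0]
    - [-140,-245,0,0]
    - [-155,-275,0,0]
    - [-165,-300,0,0]
    - [-170,-310,0,0]

```text
time_s: 22.47
position: [0.4037, 0.2004, 0.1779]
tool_rot: [[0.941, -0.339, -0.0], [-0.339, -0.941, 0.0], [-0.0, -0.0, -1.0]]
force: [-0.2, -0.7, -0.5]
grip_width: 0.0001
grip_force: 0.0
```

```bash
python3 g.py; python3 - <<'E'
from m import *
R=np.array([[np.cos(.35),np.sin(.35)],[-np.sin(.35),np.cos(.35)]])
O=np.array([549,-179])
S=snapshot("scene");T=snapshot("top");cv2.imwrite("pics/s9.png",S[...,::-1]);cv2.imwrite("pics/t9.png",T[...,::-1])
for n,im,r in(("top",T,(322,185,425,272)),("scene",S,(300,200,435,295))):
  for c,A,p in cass(n,im,r,lo=165,amin=30):
    for z in(.0115,.02,.0545):
      P=ray(n,p,z)[:,:2]*1000;q=cv2.minAreaRect(((P-O)@R).astype(np.float32));print(n,np.round(c,1),A,z,np.round(q[0],1),np.round(q[1],1),round(q[2],1))
# bystanders: pixel change since first top view away from tray
d=np.abs(T.astype(int)-cv2.imread("pics/t0.png")[...,::-1].astype(int)).sum(2)
for nm,(x0,y0,x1,y1) in dict(timer=(278,258,306,288),swabs=(380,122,442,192),lancet=(303,105,340,148),yellow=(230,220,246,254)).items(): print(nm,(d[y0:y1,x0:x1]>120).mean().round(3))
# lid edge: bright/blue transition along the tray y at several x, top view
for x in(-60,-40,0,40,60):
  y=np.arange(30,60,1.);pp=proj("top",np.c_[((np.c_[np.full_like(y,x),y]@R.T)+O)/1000,np.full_like(y,.046)])
  v=cv2.remap(T,pp[:,0].astype(np.float32),pp[:,1].astype(np.float32),1)[:,0,0];print(x,"edge y",y[np.argmax(np.diff(v.astype(int)))])
E
```

```text
t 22.47 tray xy [-266.5  306.6] z 177.9 spin to tray 0.004 F [-0.2 -0.7 -0.5] w 0.0001348372778180714
top [389.6 247.6] 242.5 0.0115 [ -46.6 -182.4] [72.8 25.3] 82.9
top [389.6 247.6] 242.5 0.02 [ -47.1 -181.4] [72.2 25.1] 82.9
top [389.6 247.6] 242.5 0.0545 [ -48.9 -177. ] [69.8 24.3] 82.9
top [394.9 218.2] 437.5 0.0115 [  27.7 -175.6] [57.2 89.1] 10.0
top [394.9 218.2] 437.5 0.02 [  26.6 -174.5] [56.7 88.4] 10.0
top [394.9 218.2] 437.5 0.0545 [  22.4 -170.4] [54.9 85.5] 10.0
scene [371.7 270. ] 175.5 0.0115 [ -45.6 -174.4] [58.1 25.6] 81.8
scene [371.7 270. ] 175.5 0.02 [ -55.5 -182.3] [57.  25.1] 81.8
scene [371.7 270. ] 175.5 0.0545 [ -95.8 -214.6] [52.4 23.1] 81.8
scene [392.3 255.6] 330.0 0.0115 [  32.6 -166.4] [72.8 60.1] 87.4
scene [392.3 255.6] 330.0 0.02 [  21.2 -174.5] [71.4 59. ] 87.4
scene [392.3 255.6] 330.0 0.0545 [ -25.3 -207.4] [65.6 54.2] 87.4
scene [428.5 212.1] 139.5 0.0115 [265.3 -94.7] [108.6  42.6] 32.8
scene [428.5 212.1] 139.5 0.02 [ 249.3 -104.2] [106.5  41.8] 32.8
scene [428.5 212.1] 139.5 0.0545 [ 184.4 -142.8] [97.9 38.4] 32.8
scene [319.4 206.3] 213.0 0.0115 [ 65.4 130.4] [146.  60.] 0.0
scene [319.4 206.3] 213.0 0.02 [ 53.4 116.5] [143.2  58.9] 0.0
scene [319.4 206.3] 213.0 0.0545 [ 4.3 60. ] [131.6  54.1] 0.0
timer 0.0
swabs 0.0
lancet 0.0
yellow 0.024
-60 edge y 44.0
-40 edge y 43.0
0 edge y 42.0
40 edge y 43.0
60 edge y 43.0
```

```bash
python3 - <<'E'
from m import *
R=np.array([[np.cos(.35),np.sin(.35)],[-np.sin(.35),np.cos(.35)]]);O=np.array([549,-179])
T=cv2.imread("pics/t9.png")[...,::-1].copy();S=cv2.imread("pics/s9.png")[...,::-1].copy()
for n,im,r,c0 in(("top",T,(380,195,425,235),(394,218)),("scene",S,(370,235,435,285),(392,255))):
  h=cv2.cvtColor(im,cv2.COLOR_RGB2HSV);x0,y0,x1,y1=r
  m=((h[...,2]>150)&(h[...,1]<50))[y0:y1,x0:x1]
  print(n,x0,y0);print("\n".join("".join("%3d"%(v//10) if k else " . " for v,k in zip(a,b)) for a,b in zip(h[y0:y1,x0:x1,2],m)))
E
```

```text
top 380 195
 .  .  .  .  .  .  .  .  .  .  .  23 23 21 23 24 24 24 24 24 20 .  .  17 23 24 24 24 24 23 24 24 24 24 24 23 23 24 23 23 24 24 24 23 24
 .  .  .  .  .  .  .  .  .  .  .  .  .  .  22 23 22 23 24 24 24 21 19 23 24 24 24 24 23 24 24 23 24 24 24 24 24 24 24 24 24 24 24 23 24
 .  .  .  .  .  .  .  .  .  .  .  .  .  .  .  .  .  23 23 22 23 24 24 24 24 24 24 23 24 24 24 24 23 23 24 24 24 23 23 24 24 24 24 23 24
 .  .  .  .  .  .  .  .  .  .  .  .  .  .  .  .  .  .  .  .  22 23 22 24 24 24 24 24 24 24 24 24 23 24 23 23 24 24 23 24 23 23 24 24 23
 .  .  .  .  .  16 .  .  .  .  .  .  .  .  .  .  .  .  .  .  .  .  .  23 23 22 23 24 24 24 24 24 24 24 24 24 24 24 23 24 24 23 24 23 24
 .  .  .  .  .  .  .  .  .  .  .  .  .  .  .  .  .  .  .  .  .  .  .  .  .  .  23 23 22 22 23 24 24 24 24 24 24 24 24 24 24 24 24 23 24
 .  .  .  .  .  .  .  .  .  .  .  .  .  .  .  .  .  .  .  .  .  .  .  .  .  .  .  .  .  22 22 22 23 24 24 24 24 24 23 23 24 24 24 23 24
 .  .  .  .  16 .  .  .  .  .  .  .  .  .  .  .  .  .  .  .  .  .  .  .  .  .  .  .  .  .  .  .  23 23 22 23 24 24 24 24 24 23 24 23 24

[... 13465 characters left out ...]
  .  .  .  17 19 20 21 21 21 21 21 21 21 21 21 21 21 21 21 21 21 21 21 21 21 21 21 21 21 21 21 21 21 21 21 21 21
 .  .  .  .  .  .  .  .  .  .  .  .  .  .  .  .  .  .  .  .  .  .  .  .  .  .  .  .  .  15 17 19 20 20 21 21 21 21 21 21 21 21 21 21 21 21 21 21 21 21 21 21 21 21 21 21 21 21 21 21 21 21 21 21 21
 .  .  .  .  .  .  .  .  .  .  .  .  .  .  .  .  .  .  .  .  .  .  .  .  .  .  .  .  16 18 18 19 20 20 21 21 21 21 21 21 21 21 21 21 21 21 21 21 21 21 21 21 21 21 21 21 21 21 21 21 21 21 21 21 21
 .  .  .  .  .  .  .  .  .  .  .  .  .  .  .  .  .  .  .  .  .  .  .  .  .  .  15 16 17 18 19 19 20 20 21 21 21 21 21 21 21 21 21 21 21 21 21 21 21 21 21 21 21 21 21 21 21 21 21 21 21 21 21 21 21
```

```bash
python3 - <<'E'
from h import *
R=np.array([[np.cos(.35),np.sin(.35)],[-np.sin(.35),np.cos(.35)]]);O=np.array([.549,-.179])
T=cv2.cvtColor(cv2.imread("pics/t9.png"),cv2.COLOR_BGR2HSV);
for v in range(213,228): print(v,"".join("#" if T[v,u,2]>150 and T[v,u,1]<50 else "." for u in range(365,410)))
X=tri([[401.5,227],[380,219.8]],[[397,262.5],[374,250.5]]);print(np.round(np.c_[(X[:,:2]-O)@R,X[:,2]]*1000))
E
```

```text
213 .....................########################
214 .....................########################
215 ...............##....########################
216 ...............##############################
217 ...............##############################
218 ..............############....###############
219 ..............##############.........########
220 ..............#################.............#
221 .............####################............
222 .............#######################.........
223 .............#########################.......
224 ..............########################.......
225 .................#####################.......
226 ....................#################........
227 ...........#..........###############........
[[  13. -195.   14.]
 [  12. -135.   16.]]
```

The leftover's two ends sit at z ≈ 14–16 mm inside the stock box, so it is lying on the floor. The lid edge is at y ≈ 43 along its width, as it is when shut. The timer, swabs and lancet box haven't moved.

```bash
python3 -c "
from workcell import bot
print(bot.hand_in())"
```

```text
the job is handed in; nothing more can be done
None
```

I handed the job in at about 22.5 s: three cassettes lie flat in the trough, the lid is shut, and the fourth is in the stock box; the hand-in gave no verdict.

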